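# Change over the ports of a keyhole-surgery trainer

### The job

The green ring marks the port that the next exercise needs. Free that port: pull out its blue-handled plug and use it to close the port that now stands open, pushed fully home with its flange flat on the collar. Leave the plug in the third port in place, and do not disturb the other things on the counter.

Things in the scene. Friction and masses are not known exactly. Their poses are not given: they have to be found in the camera images.
- trainer: White surgery trainer, fixed: a shell 360 mm wide (y), its lilac face 200 mm long sloping at 25 degrees, low edge towards the robot at yaw 0. Origin on the counter, 135 mm under the face's centre; the face's normal is (-0.423, 0, 0.906) here. Three ports in a row along y, 105 mm apart, through the face's centre; two start plugged, one open, and which varies.
- port_1: Left (+y) port (y = +105 mm on the trainer): grey collar, 51 mm outside and 33 mm inside diameter, standing 12 mm proud of the face, bore 45 mm deep. Origin: centre of the collar's mouth; z: the bore's axis, outward from the face (25 degrees from vertical, leaning towards the robot at yaw 0); y along the row of ports.
- port_2: Middle port (y = +0 mm on the trainer): grey collar, 51 mm outside and 33 mm inside diameter, standing 12 mm proud of the face, bore 45 mm deep. Origin: centre of the collar's mouth; z: the bore's axis, outward from the face (25 degrees from vertical, leaning towards the robot at yaw 0); y along the row of ports.
- port_3: Right (-y) port (y = -105 mm on the trainer): grey collar, 51 mm outside and 33 mm inside diameter, standing 12 mm proud of the face, bore 45 mm deep. Origin: centre of the collar's mouth; z: the bore's axis, outward from the face (25 degrees from vertical, leaning towards the robot at yaw 0); y along the row of ports.
- ring_green: Green marker ring, 80 mm outside diameter, 4 mm thick, fixed on the face round the collar of one port (any of the three); the other two ports have grey rings. Origin: centre of its underside, 12 mm below that collar's mouth along the port's axis; z outward along the axis. It starts round one of the two plugged ports.
- plug_a: Port plug, one of two alike, 92 mm long, 120 g: black taper (36 mm long, diameter 19 mm at the tip, 30 mm at the top), black flange (45 mm diameter, 6 mm thick), blue round handle (34 mm diameter, z = 6 to 56 mm). Origin: centre of the flange's underside, which lies on the port's origin when fully home; z along its axis, from taper to handle.
- plug_b: Port plug, one of two alike, 92 mm long, 120 g: black taper (36 mm long, diameter 19 mm at the tip, 30 mm at the top), black flange (45 mm diameter, 6 mm thick), blue round handle (34 mm diameter, z = 6 to 56 mm). Origin: centre of the flange's underside, which lies on the port's origin when fully home; z along its axis, from taper to handle.
- grasper: Bystander: long laparoscopic grasper with green handle, 450 mm long, 26 mm high, lying on the counter along its x axis (its shaft points to +x). Origin on the counter, shaft 20 mm behind to 275 mm ahead of it.
- peg_board: Bystander: black board 120 x 160 mm with coloured pegs, 36 mm high. Origin: centre of its underside.
- glove_box: Bystander: blue carton 120 x 220 x 70 mm high. Origin: centre of its underside.
Not all that is in view belongs to the job. What is shaped like the plug_b but brown or yellow is not meant.

How it is judged:
By the outcome, as a careful person would: the job done as asked, in the order asked, and still so for the second after the job is handed in, with the robot touching nothing.
It also fails if it takes over 43 s, if anything falls off the work surface, if the arm or the gripper's body presses on something with over 40 N, if the wrist force passes 120 N, or if a joint passes its speed limit or range.

### The arm

A 7-joint arm with a two-finger parallel gripper is mounted at the origin on the work surface. World frame = base frame: x ahead of the robot, y to its left, z up, the work surface at z = 0. Lengths are in m, angles in degrees, forces in N, time in s.
With the tool pointing down it reaches from about 0.4 to 0.85 m from the base axis. Payload 10.4 kg.
Tool frame: the origin (TCP) lies on the centre line of the jaws, within the pads' length; the fingertips stand finger_overhang ahead of it and the grasp point (between the pads) lies 2 mm behind it (finger_overhang is the distance from the TCP to the fingertips, in m); z points along the fingers, y is the line along which they close (so a half turn about z gives the same grasp; the last joint's range is limited). The gripper opens to 85 mm and grips with 20 to 120 N. Pads are 22 mm wide; open, the fingers measure 114 mm over their backs; the gripper's body (76 mm by 85 mm) begins 54 mm behind the grasp point. The pads swing forward as they close: fully open they stand 13 mm farther back than shut.
Start: joints at [75.252, 19.034, -3.707, 83.658, 1.238, 77.344, -5.071], TCP at [0.145, -0.608, 0.248] pointing down, gripper open.
Joint ranges: [-148.97, 148.97], [-28.65, 121.19], [-84.17, 76.75], [9.2, 138.47], [-72.65, 252.65], [3.7, 117.97], [-149.18, 149.18]. Speed limits (degrees/s): [127.2, 127.2, 159.86, 159.86, 180, 180, 180].

### API

Orientations are given as a 3x3 rotation matrix whose columns are the frame's x, y, z axes.
In Python, from bench import * gives the robot as it stands.
- The arm moves only by the shell command python3 -m inch 'ROWS' [FORCE]. ROWS is JSON, a list of rows, each an object with "offset": the shift along the tool's x, y, z in mm, a list of three; "rotation": the turn, a rotation vector about the tool's x, y, z in rad, a list of three; "claw": the opening, from 0 (shut) to 1 (fully open). A call has 1 to 12 rows; each row shifts and turns the commanded pose from where the row before left it, along the tool's axes as they then stand; what a row does not reach is not made up. A row lasts 1/10 s, in which the tool goes at most 50 mm and 8.59 degrees, less where a joint would pass 70% of its speed; a pose out of reach is approached as far as the arm can. A call with a gripper value outside its range is refused whole. The fingers move at their own pace and stop on an object; FORCE is the grip in N (left out, the last holds). Time passes only in rows, so rows that do not move let the fingers close. It gives the time, the measured TCP pose, the force, the opening and the grip force at its end, in the units of the state.
- state(): the state, without advancing time (a new reading comes with each control period).
- read_camera(name): name is "side" or "top" or "wrist"; returns (picture, depth): 420x560x3 uint8, blue, green, red; 420x560 float32, m along the optical axis (not along the pixel's ray), 0 where there is no reading.
- camera_params(name): a dict with "fx", "fy", "cx", "cy" (pixels), "rvec" (rotation vector, rad) and "tvec" (3), from world to camera coordinates, as OpenCV has them. Camera axes: x right, y down, z forward; pixel columns grow to the right and rows downward; lengths in m; the calibration is good to about 2 mm. The wrist camera is an equidistant fisheye: a pixel r from the principal point sees the ray r / f radians off the axis. A picture is of the moment at which its call begins: read the wrist's pose just before it. camera_params takes no time and is no camera call; for the wrist camera it gives the pose at the moment of the call.
- sign_off(): hands the job in; it is judged then, once.
The state is a dict: "t": time; "qpos": joint angles; "dq": joint speeds; "tau": joint torques, N m; "tool_pos": TCP position; "eef_rot": TCP orientation; "force": force on the tool from outside, world axes, zero at the start; "torque": the same for the moment, N m; "width": finger opening in m; "grip_force": force on a finger pad.
Only numpy, scipy, OpenCV 4.12 (cv2) and the standard library are available. Lean on these libraries where they do the work, as an engineer would, in place of code of your own. Each camera call takes 0.05 s, during which the arm holds its last target. There are 200 camera calls.

## Working session

There is one attempt and no reset: what is moved stays moved. The work goes in short steps, Python scripts to look and compute and a shell command to move; the robot and the scene stay as the last step left them, time stands still between calls to the robot, and variables do not carry over. Pictures are saved under pics/ and viewed, at most 10 in all, crops included, and the job is handed in when it is done.

```bash
ls; mkdir -p pics; python3 - <<'E'
from bench import *
import cv2,numpy as np
s=state();print(s)
for n in("top","side"):
    p,d=read_camera(n);cv2.imwrite(f"pics/{n}0.png",p);np.save(f"{n}0.npy",d);print(camera_params(n))
E
```

```text
pics
{'t': 0.0, 'qpos': array([75.25189629, 19.07111499, -3.70628496, 83.70538327,  1.23746664,
       77.34218595, -5.07098656]), 'dq': array([-0.01570683,  0.05561965, -0.00209188,  0.03801856, -0.02748621,
        0.01103304,  0.00732948]), 'tau': array([ 5.35343970e-04, -6.25445938e+01,  4.95422271e-02, -3.91600156e+01,
        1.62740622e-02,  1.00633103e-02,  2.32782054e-05]), 'tool_pos': array([ 0.14531756, -0.60752135,  0.24753042]), 'eef_rot': array([[ 9.72559592e-01,  2.32653588e-01, -3.83395487e-04],
       [ 2.32653895e-01, -9.72558697e-01,  1.32166010e-03],
       [-6.53856499e-05, -1.37459166e-03, -9.99999053e-01]]), 'force': array([ 0.31772015, -0.29992858,  0.29195549]), 'torque': array([ 0.01073763, -0.02803586, -0.01996501]), 'grip_force': 0.0, 'width': 0.08561819715144518}
{'fx': 517.1671573799382, 'fy': 517.1671573799382, 'cx': 267.49010706006914, 'cy': 205.58689517987938, 'rvec': array([ 2.09344014, -2.13632422,  0.21058966]), 'tvec': array([0.0112145 , 0.64239492, 1.65365272])}
{'fx': 392.4584420836732, 'fy': 392.4584420836732, 'cx': 274.76388112861036, 'cy': 208.49909630291825, 'rvec': array([ 0.76338052, -2.68137114,  1.01496219]), 'tvec': array([0.50742554, 0.34141891, 0.91906299])}
```

View pics/top0.png

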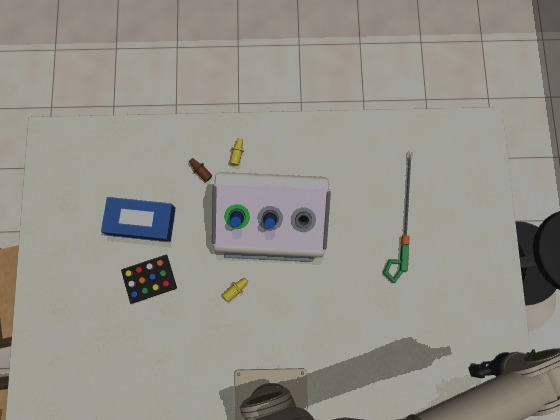

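View pics/side0.png

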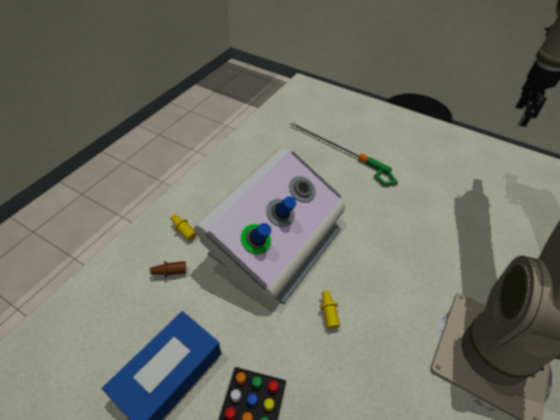

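The top view shows blue plugs at (236,216), inside the green ring on port_1, and at (269,218) on port_2. Port_3 is open at (303,219). Things that could be mistaken for the target are the blue middle plug (269,218), the brown plug (200,170), and the yellow ones (237,152) and (235,290). I choose (236,216) and check it in a close crop.

```bash
cat >h.py <<'E'
from bench import *
import cv2,numpy as np
def cloud(n,d):
    c=camera_params(n);R=cv2.Rodrigues(c["rvec"])[0]
    v,u=np.mgrid[:420,:560]
    P=np.stack([(u-c["cx"])/c["fx"]*d,(v-c["cy"])/c["fy"]*d,d],-1)
    return (P-c["tvec"])@R
def proj(n,P):
    c=camera_params(n);K=np.array([[c["fx"],0,c["cx"]],[0,c["fy"],c["cy"]],[0,0,1]])
    return cv2.projectPoints(np.array(P,float).reshape(-1,3),c["rvec"],c["tvec"],K,None)[0][:,0]
E
python3 - <<'E'
from h import *
for n in("top","side"):
    p=cv2.imread(f"pics/{n}0.png");d=np.load(f"{n}0.npy");C=cloud(n,d)
    h=cv2.cvtColor(p,cv2.COLOR_BGR2HSV);H,S,V=[h[...,i].astype(int) for i in range(3)]
    box=np.zeros(H.shape,bool)
    if n=="top": box[165:265,205:335]=1
    else: box[140:305,190:350]=1
    ok=box&(d>0)&(C[...,2]>.05)
    f=ok&(H>120)&(H<160)&(S>15)
    P=C[f]; 
    for _ in range(4):
        m=P.mean(0);N=np.linalg.svd(P-m,full_matrices=0)[2][2];N*=np.sign(N[2]);P=P[abs((P-m)@N)<.005]
    g=ok&(H>50)&(H<75)&(S>150); G=C[g]
    print(n,f.sum(),"face",m,N,"yaw",np.degrees(np.arctan2(-N[1],-N[0])),"tilt",np.degrees(np.arccos(N[2])))
    ex=np.array([0,0,1])-N*N[2];ex/=np.linalg.norm(ex);ey=np.cross(N,ex)
    r=np.column_stack([(P-m)@ex,(P-m)@ey]).astype(np.float32);print(" rect",cv2.minAreaRect(r))
    gu=np.column_stack([(G-m)@ex,(G-m)@ey]);(a,b),rr=cv2.minEnclosingCircle(gu.astype(np.float32));print(" ring",g.sum(),m+a*ex+b*ey,rr,((G-m)@N).mean())
    # blue handles
    b=ok&(H>100)&(H<125)&(S>150)
    k,l,st,ce=cv2.connectedComponentsWithStats(b.astype(np.uint8))
    for i in range(1,k):
        if st[i,4]>30: print(" blue",ce[i],st[i,4],C[l==i].mean(0),C[l==i].max(0))
a=cv2.imread("pics/top0.png")[165:265,205:335];b=cv2.imread("pics/side0.png")[145:300,195:350]
cv2.imwrite("pics/crop.png",np.hstack([cv2.resize(a,(430,330),interpolation=2),cv2.resize(b,(330,330),interpolation=2)]))
E
```

```text
top 4861 face [ 0.58894169 -0.00826673  0.13522842] [-0.42513478  0.02796013  0.9046981 ] yaw -3.7627912338481693 tilt 25.21734712737441
 rect ((0.0003825351595878601, 0.0017051249742507935), (0.35316768288612366, 0.19909942150115967), 89.7203140258789)
 ring 211 [0.59677081 0.09628374 0.13567629] 0.03955577313899994 0.003527810764680146
 blue [235.53543307 219.52755906] 127 [0.57509881 0.09660022 0.19262365] [0.60128757 0.11324875 0.20945963]
 blue [269.60655738 221.09016393] 122 [ 0.56810123 -0.00731938  0.19273658] [0.59181812 0.00986045 0.20921865]
side 6241 face [0.58450138 0.0010055  0.13304646] [-0.42272434  0.02866994  0.90580471] yaw -3.879963184201939 tilt 25.068117639173863
 rect ((0.004279620945453644, -0.008217379450798035), (0.19771765172481537, 0.3552486002445221), 0.24317848682403564)
 ring 289 [0.59581373 0.09723031 0.13528011] 0.03825541213154793 0.004066280000977117
 blue [285.56277056 206.16450216] 231 [0.56638558 0.0014113  0.1826481 ] [0.59516142 0.01101799 0.20295397]
 blue [260.4484127  233.24206349] 252 [0.57284103 0.10577159 0.18360407] [0.59840557 0.11558141 0.204502  ]
```

View pics/crop.png

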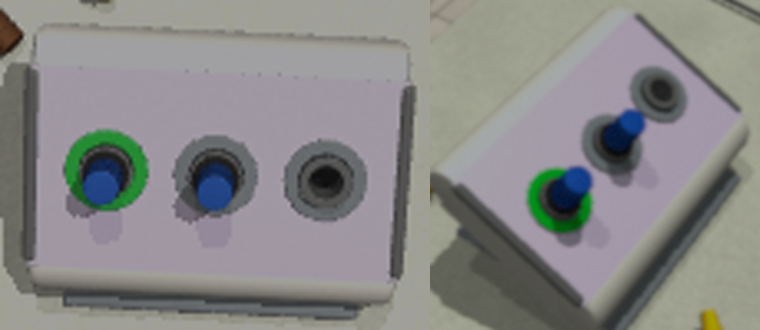

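The crop confirms that the blue plug at crop (103,185) sits in the green ring. The middle plug is at (213,185) in a grey ring, and the open port is at (325,182). So the plug goes from port_1 to port_3. Next I work out the moves.

```bash
cat >>h.py <<'E'
import sys
from scipy.spatial.transform import Rotation as Ro
yaw=np.radians(-3.83);F=np.array([.589,-.0075,.135])
ex0=np.array([np.cos(yaw),np.sin(yaw),0]);ey=np.array([-np.sin(yaw),np.cos(yaw),0])
n=-np.sin(np.radians(25))*ex0+np.cos(np.radians(25))*np.array([0,0,1])
RT=np.column_stack([np.cross(-ey,-n),-ey,-n])
port=lambda y:F+.012*n+y*ey
def go(T,R=RT):   # prints rotation vector, then the offset (mm) in target tool axes
    s=state();A=s["eef_rot"]
    print("t",s["t"],"pos",s["tool_pos"].round(4),"w",s["width"],"rot(tool)",Ro.from_matrix(A.T@R).as_rotvec().round(3),"offset after rot",(1e3*R.T@(np.array(T)-s["tool_pos"])).round(1),"offset in present axes",(1e3*A.T@(np.array(T)-s["tool_pos"])).round(1))
E
python3 - <<'E'
from h import *
import bench
print([ (k,getattr(bench,k)) for k in dir(bench) if 'over' in k.lower() or k.isupper()])
print(RT,port(.105),port(-.105))
go([.40,-.42,.33]);go(port(.105)+.15*n)
E
```

```text
[('finger_overhang', 0.017)]
[[ 0.90428367 -0.06679634  0.4216744 ]
 [-0.06053804 -0.99776663 -0.02822935]
 [ 0.42261826 -0.         -0.90630779]] [0.59095352 0.09760425 0.14587569] [ 0.57692629 -0.11192674  0.14587569]
t 0.1 pos [ 0.1453 -0.6075  0.2476] w 0.08568217875337775 rot(tool) [-0.067  0.433  0.297] offset after rot [ 253.8 -204.1   27.4] offset in present axes [ 291.3 -123.3  -82.3]
t 0.1 pos [ 0.1453 -0.6075  0.2476] w 0.08568217875337775 rot(tool) [-0.067  0.433  0.297] offset after rot [ 317.3 -733.3  110.2] offset in present axes [ 536.9 -601.   -33.5]
```

```bash
python3 -m inch '[{"offset":[18,-8,-6],"rotation":[0,0,0],"claw":1},{"offset":[34,-14,-10],"rotation":[0,0,0],"claw":1},{"offset":[40,-17,-11],"rotation":[0,0,0],"claw":1},{"offset":[40,-17,-11],"rotation":[0,0,0],"claw":1},{"offset":[40,-17,-11],"rotation":[0,0,0],"claw":1},{"offset":[40,-17,-11],"rotation":[0,0,0],"claw":1},{"offset":[35,-15,-10],"rotation":[-0.015,0.085,0.06],"claw":1},{"offset":[20,-10,-6],"rotation":[-0.013,0.087,0.06],"claw":1},{"offset":[0,0,0],"rotation":[-0.013,0.087,0.06],"claw":1},{"offset":[0,0,0],"rotation":[-0.013,0.087,0.06],"claw":1},{"offset":[0,0,0],"rotation":[-0.013,0.087,0.06],"claw":1}]'
python3 - <<'E'
from h import *
go(port(.105)+.15*n)
E
```

```text
t: 1.2
tool_pos: [0.3785, -0.4351, 0.3259]
eef_rot: [[0.902, -0.073, 0.425], [-0.065, -0.997, -0.031], [0.426, 0.001, -0.905]]
force: [0.2, 0.3, 0.3]
width: 0.0854
grip_force: 0.0
t 1.2 pos [ 0.3785 -0.4351  0.3259] w 0.08544470062497121 rot(tool) [ 0.003 -0.004 -0.005] offset after rot [  83.8 -545.7   87.7] offset in present axes [  80.8 -546.4   86.4]
```

```bash
python3 -m inch '[{"offset":[4,-25,4],"rotation":[0.003,-0.004,-0.005],"claw":1},{"offset":[7,-42,7],"rotation":[0,0,0],"claw":1},{"offset":[7,-48,7],"rotation":[0,0,0],"claw":1},{"offset":[7,-48,7],"rotation":[0,0,0],"claw":1},{"offset":[7,-48,7],"rotation":[0,0,0],"claw":1},{"offset":[7,-48,7],"rotation":[0,0,0],"claw":1},{"offset":[7,-48,7],"rotation":[0,0,0],"claw":1},{"offset":[7,-48,7],"rotation":[0,0,0],"claw":1},{"offset":[7,-48,7],"rotation":[0,0,0],"claw":1},{"offset":[7,-48,7],"rotation":[0,0,0],"claw":1},{"offset":[7,-48,7],"rotation":[0,0,0],"claw":1},{"offset":[7,-40,7],"rotation":[0,0,0],"claw":1}]'
python3 - <<'E'
from h import *
go(port(.105)+.12*n)
p,d=read_camera("wrist");cv2.imwrite("pics/w1.png",p)
E
```

```text
t: 2.4
tool_pos: [0.5203, 0.0992, 0.286]
eef_rot: [[0.906, -0.062, 0.419], [-0.056, -0.998, -0.027], [0.42, 0.001, -0.908]]
force: [0.3, -0.8, 0.4]
width: 0.0857
grip_force: 0.0
t 2.4 pos [0.5203 0.0992 0.286 ] w 0.08565866371099413 rot(tool) [-0.001  0.003  0.005] offset after rot [ 4.7 -3.1 36.8] offset in present axes [ 4.9 -3.  36.8]
```

View pics/w1.png

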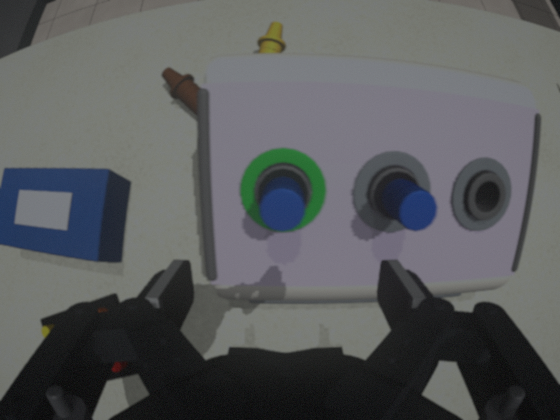

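The wrist view shows the target handle at (283,207), centred between the jaw tips (about x = 284). The neighbouring plug at (410,205) is clear of the fingers. I go down along the axis.

```bash
python3 -m inch '[{"offset":[5,-3,20],"rotation":[0,0.003,0.005],"claw":1},{"offset":[0,0,25],"rotation":[0,0,0],"claw":1},{"offset":[0,0,25],"rotation":[0,0,0],"claw":1},{"offset":[0,0,20],"rotation":[0,0,0],"claw":1},{"offset":[0,0,15],"rotation":[0,0,0],"claw":1},{"offset":[0,0,0],"rotation":[0,0,0],"claw":1},{"offset":[0,0,0],"rotation":[0,0,0],"claw":1}]'
python3 - <<'E'
from h import *
go(port(.105)+.032*n)
E
```

```text
t: 3.15
tool_pos: [0.5634, 0.0948, 0.1997]
eef_rot: [[0.908, -0.069, 0.414], [-0.062, -0.998, -0.029], [0.415, 0.001, -0.91]]
force: [-0.4, -0.3, 0.2]
width: 0.0853
grip_force: 0.0
t 3.15 pos [0.5634 0.0948 0.1997] w 0.08528638813600337 rot(tool) [ 0.002  0.009 -0.002] offset after rot [ 2.  -4.6 28.3] offset in present axes [ 2.2 -4.6 28.2]
```

```bash
python3 -m inch '[{"offset":[2,-4.5,5],"rotation":[0.002,0.009,-0.002],"claw":1},{"offset":[0,0,10],"rotation":[0,0,0],"claw":1},{"offset":[0,0,8],"rotation":[0,0,0],"claw":1},{"offset":[0,0,5],"rotation":[0,0,0],"claw":1},{"offset":[0,0,0],"rotation":[0,0,0],"claw":1},{"offset":[0,0,0],"rotation":[0,0,0],"claw":1},{"offset":[0,0,0],"rotation":[0,0,0],"claw":1}]'
python3 - <<'E'
from h import *
go(port(.105)+.032*n)
E
```

```text
t: 3.85
tool_pos: [0.578, 0.0976, 0.1759]
eef_rot: [[0.903, -0.068, 0.424], [-0.061, -0.998, -0.03], [0.425, 0.001, -0.905]]
force: [-0.5, -0.2, -0.5]
width: 0.0855
grip_force: 0.0
t 3.85 pos [0.578  0.0976 0.1759] w 0.08551401341604818 rot(tool) [ 0.002 -0.003 -0.001] offset after rot [-1.  -0.8  0.7] offset in present axes [-1.  -0.8  0.7]
```

Aligned. Now I close the gripper gently and firmly.

```bash
python3 -m inch '[{"offset":[-1,-0.8,0.5],"rotation":[0.002,-0.003,0],"claw":0.6},{"offset":[0,0,0],"rotation":[0,0,0],"claw":0.45},{"offset":[0,0,0],"rotation":[0,0,0],"claw":0.3},{"offset":[0,0,0],"rotation":[0,0,0],"claw":0.2},{"offset":[0,0,0],"rotation":[0,0,0],"claw":0},{"offset":[0,0,0],"rotation":[0,0,0],"claw":0},{"offset":[0,0,0],"rotation":[0,0,0],"claw":0},{"offset":[0,0,0],"rotation":[0,0,0],"claw":0}]' 60
python3 - <<'E'
from h import *
go(port(.105)+.032*n);print(state()["force"],state()["torque"])
E
```

```text
t: 4.65
tool_pos: [0.5772, 0.0984, 0.1745]
eef_rot: [[0.905, -0.067, 0.42], [-0.061, -0.998, -0.028], [0.421, -0.0, -0.907]]
force: [-5.9, -1.0, 5.9]
width: 0.0327
grip_force: 58.8
t 4.65 pos [0.5772 0.0984 0.1745] w 0.032681300691737934 rot(tool) [-0.     0.002 -0.   ] offset after rot [ 0.4 -0.1 -0.2] offset in present axes [ 0.4 -0.1 -0.2]
[-5.8838952  -0.98275054  5.9490765 ] [-0.26316488  0.88451814 -0.09715477]
```

```bash
python3 -m inch '[{"offset":[0,0,-3],"rotation":[0,0,0],"claw":0},{"offset":[0,0,-8],"rotation":[0,0,0],"claw":0},{"offset":[0,0,-12],"rotation":[0,0,0],"claw":0},{"offset":[0,0,-15],"rotation":[0,0,0],"claw":0},{"offset":[0,0,-18],"rotation":[0,0,0],"claw":0},{"offset":[0,0,-22],"rotation":[0,0,0],"claw":0},{"offset":[0,0,-22],"rotation":[0,0,0],"claw":0},{"offset":[0,0,-20],"rotation":[0,0,0],"claw":0},{"offset":[0,0,-10],"rotation":[0,0,0],"claw":0},{"offset":[0,0,0],"rotation":[0,0,0],"claw":0},{"offset":[0,0,0],"rotation":[0,0,0],"claw":0}]'
python3 - <<'E'
from h import *
G=np.array([.5772,.0984,.1745])
go(G+.13*n-.21*ey)
p,d=read_camera("wrist");cv2.imwrite("pics/w2.png",p)
E
```

```text
t: 5.75
tool_pos: [0.5236, 0.1013, 0.2875]
eef_rot: [[0.906, -0.068, 0.417], [-0.061, -0.998, -0.03], [0.418, 0.001, -0.908]]
force: [0.3, 0.1, -0.3]
width: 0.033
grip_force: 59.9
t 5.75 pos [0.5236 0.1013 0.2875] w 0.032992621713015535 rot(tool) [ 0.002  0.005 -0.   ] offset after rot [  0.8 209.3  -4.9] offset in present axes [  0.9 209.4  -4.6]
```

View pics/w2.png

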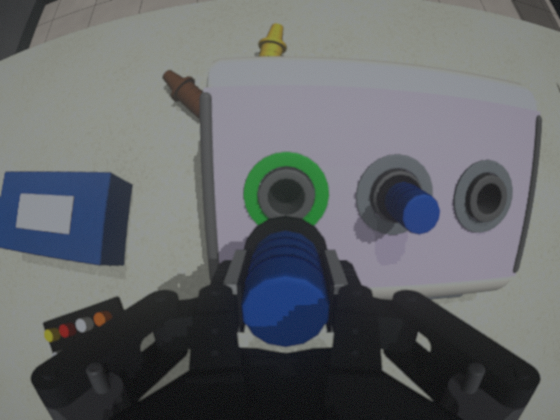

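The plug is out and held between the jaws at (286,270). The green port at (287,190) is empty and the middle plug is untouched. I carry the plug across to port_3.

```bash
python3 -m inch '[{"offset":[0,12,-2],"rotation":[0.002,0.005,0],"claw":0},{"offset":[0,25,-2],"rotation":[0,0,0],"claw":0},{"offset":[0,36,0],"rotation":[0,0,0],"claw":0},{"offset":[0,40,0],"rotation":[0,0,0],"claw":0},{"offset":[0,40,0],"rotation":[0,0,0],"claw":0},{"offset":[0,31,0],"rotation":[0,0,0],"claw":0},{"offset":[0,18,0],"rotation":[0,0,0],"claw":0},{"offset":[0,7,0],"rotation":[0,0,0],"claw":0},{"offset":[0,0,0],"rotation":[0,0,0],"claw":0},{"offset":[0,0,0],"rotation":[0,0,0],"claw":0},{"offset":[0,0,0],"rotation":[0,0,0],"claw":0}]'
python3 - <<'E'
from h import *
G=np.array([.5772,.0984,.1745])
go(G+.06*n-.21*ey)
E
```

```text
t: 6.9
tool_pos: [0.5082, -0.106, 0.2914]
eef_rot: [[0.904, -0.066, 0.422], [-0.06, -0.998, -0.027], [0.423, -0.001, -0.906]]
force: [0.8, 0.3, -1.2]
width: 0.0327
grip_force: 59.9
t 6.9 pos [ 0.5082 -0.106   0.2914] w 0.03271422592561873 rot(tool) [-0.001 -0.     0.001] offset after rot [ 0.7  1.4 69.2] offset in present axes [ 0.6  1.5 69.2]
```

```bash
python3 -m inch '[{"offset":[0.5,1.4,10],"rotation":[0,0,0.001],"claw":0},{"offset":[0,0,20],"rotation":[0,0,0],"claw":0},{"offset":[0,0,20],"rotation":[0,0,0],"claw":0},{"offset":[0,0,13],"rotation":[0,0,0],"claw":0},{"offset":[0,0,6],"rotation":[0,0,0],"claw":0},{"offset":[0,0,0],"rotation":[0,0,0],"claw":0},{"offset":[0,0,0],"rotation":[0,0,0],"claw":0},{"offset":[0,0,0],"rotation":[0,0,0],"claw":0}]'
python3 - <<'E'
from h import *
G=np.array([.5772,.0984,.1745])
go(G-.21*ey)
p,d=read_camera("wrist");q,_=read_camera("side");cv2.imwrite("pics/w3.png",np.hstack([cv2.resize(p[120:360,150:430],(400,343)),cv2.resize(q[130:300,190:390],(400,343),interpolation=2)]))
E
```

```text
t: 7.7
tool_pos: [0.5376, -0.1108, 0.2299]
eef_rot: [[0.904, -0.069, 0.423], [-0.063, -0.998, -0.028], [0.424, -0.001, -0.906]]
force: [0.7, -0.1, -0.6]
width: 0.0331
grip_force: 59.9
t 7.7 pos [ 0.5376 -0.1108  0.2299] w 0.03307745986616365 rot(tool) [ 0.    -0.001 -0.002] offset after rot [-0.3 -1.3 61. ] offset in present axes [-0.4 -1.3 61. ]
```

View pics/w3.png

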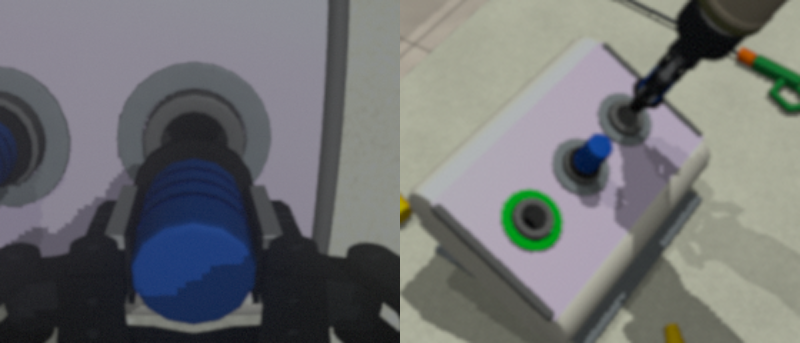

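The plug axis (left panel, x ≈ 193) lines up with the bore of port_3 at (194,135). The side view shows the plug above port_3. I insert it slowly.

```bash
python3 -m inch '[{"offset":[-0.3,-0.8,5],"rotation":[0,-0.001,-0.002],"claw":0},{"offset":[0,0,10],"rotation":[0,0,0],"claw":0},{"offset":[0,0,10],"rotation":[0,0,0],"claw":0},{"offset":[0,0,10],"rotation":[0,0,0],"claw":0},{"offset":[0,0,8],"rotation":[0,0,0],"claw":0},{"offset":[0,0,5],"rotation":[0,0,0],"claw":0},{"offset":[0,0,0],"rotation":[0,0,0],"claw":0},{"offset":[0,0,0],"rotation":[0,0,0],"claw":0}]'
python3 - <<'E'
from h import *
G=np.array([.5772,.0984,.1745])
go(G-.21*ey)
E
```

```text
t: 8.6
tool_pos: [0.5575, -0.1111, 0.1855]
eef_rot: [[0.905, -0.066, 0.421], [-0.061, -0.998, -0.027], [0.422, -0.001, -0.907]]
force: [0.1, 0.3, -0.7]
width: 0.0325
grip_force: 59.9
t 8.6 pos [ 0.5575 -0.1111  0.1855] w 0.03248986327199803 rot(tool) [-0.001  0.001 -0.   ] offset after rot [ 0.5 -0.3 12.4] offset in present axes [ 0.5 -0.3 12.4]
```

No contact force yet. I push the last stretch in small steps.

```bash
python3 -m inch '[{"offset":[0.3,-0.3,4],"rotation":[0,0,0],"claw":0},{"offset":[0,0,4],"rotation":[0,0,0],"claw":0},{"offset":[0,0,3],"rotation":[0,0,0],"claw":0},{"offset":[0,0,1],"rotation":[0,0,0],"claw":0},{"offset":[0,0,0],"rotation":[0,0,0],"claw":0},{"offset":[0,0,0],"rotation":[0,0,0],"claw":0}]'
python3 - <<'E'
from h import *
G=np.array([.5772,.0984,.1745])
go(G-.21*ey)
print(n@state()["force"])
E
```

```text
t: 9.2
tool_pos: [0.5628, -0.1112, 0.1748]
eef_rot: [[0.904, -0.067, 0.421], [-0.061, -0.998, -0.028], [0.422, -0.001, -0.907]]
force: [-0.1, 0.3, -0.9]
width: 0.0331
grip_force: 59.9
t 9.2 pos [ 0.5628 -0.1112  0.1748] w 0.033094138785970215 rot(tool) [-0.001  0.001 -0.   ] offset after rot [ 0.2 -0.1  0.4] offset in present axes [ 0.2 -0.1  0.4]
-0.7416350618956555
```

```bash
python3 -m inch '[{"offset":[0,0,1],"rotation":[0,0,0],"claw":0},{"offset":[0,0,0.5],"rotation":[0,0,0],"claw":0},{"offset":[0,0,0],"rotation":[0,0,0],"claw":0}]'; python3 -m inch '[{"offset":[0,0,0.8],"rotation":[0,0,0],"claw":0},{"offset":[0,0,0],"rotation":[0,0,0],"claw":0}]'
```

```text
t: 9.5
tool_pos: [0.5631, -0.1112, 0.1745]
eef_rot: [[0.905, -0.067, 0.42], [-0.06, -0.998, -0.029], [0.421, 0.001, -0.907]]
force: [-23.8, 4.2, 25.6]
width: 0.0329
grip_force: 63.0
t: 9.7
tool_pos: [0.5632, -0.1112, 0.1745]
eef_rot: [[0.905, -0.067, 0.42], [-0.06, -0.998, -0.03], [0.421, 0.002, -0.907]]
force: [-37.7, 5.5, 40.3]
width: 0.0332
grip_force: 65.1
```

The plug is seated hard: 55 N with no further travel. I relax the push, then release and retreat along the axis.

```bash
python3 -m inch '[{"offset":[0,0,-1.8],"rotation":[0,0,0],"claw":0},{"offset":[0,0,0],"rotation":[0,0,0],"claw":0},{"offset":[0,0,0],"rotation":[0,0,0],"claw":0.4},{"offset":[0,0,0],"rotation":[0,0,0],"claw":0.6},{"offset":[0,0,0],"rotation":[0,0,0],"claw":0.8},{"offset":[0,0,0],"rotation":[0,0,0],"claw":0.9},{"offset":[0,0,0],"rotation":[0,0,0],"claw":0.9}]'
```

```text
t: 10.4
tool_pos: [0.563, -0.1112, 0.1742]
eef_rot: [[0.905, -0.067, 0.421], [-0.061, -0.998, -0.027], [0.422, -0.001, -0.907]]
force: [-0.2, 0.1, -0.6]
width: 0.0768
grip_force: 0.0
```

```bash
python3 -m inch '[{"offset":[0,0,-8],"rotation":[0,0,0],"claw":0.9},{"offset":[0,0,-15],"rotation":[0,0,0],"claw":0.9},{"offset":[0,0,-25],"rotation":[0,0,0],"claw":0.9},{"offset":[0,0,-35],"rotation":[0,0,0],"claw":0.9},{"offset":[0,0,-35],"rotation":[0,0,0],"claw":0.9},{"offset":[0,0,-25],"rotation":[0,0,0],"claw":0.9},{"offset":[0,0,-10],"rotation":[0,0,0],"claw":0.9},{"offset":[0,0,0],"rotation":[0,0,0],"claw":0.9},{"offset":[0,0,0],"rotation":[0,0,0],"claw":0.9}]'
python3 - <<'E'
from h import *
p,d=read_camera("wrist");q,e=read_camera("side");t,f=read_camera("top")
cv2.imwrite("pics/w4.png",np.hstack([cv2.resize(p[100:340,180:460],(400,343)),cv2.resize(q[130:300,190:390],(400,343),interpolation=2)]))
C=cloud("side",e);h=cv2.cvtColor(q,cv2.COLOR_BGR2HSV);b=(h[...,0]>100)&(h[...,0]<125)&(h[...,1]>150)&(C[...,2]>.1)
k,l,st,ce=cv2.connectedComponentsWithStats(b.astype(np.uint8))
for i in range(1,k):
    if st[i,4]>60:
        m=C[l==i]-F;print(ce[i],st[i,4],(m@np.column_stack([ey,n])).mean(0),np.percentile(m@n,98))
E
```

```text
t: 11.3
tool_pos: [0.4985, -0.1068, 0.312]
eef_rot: [[0.905, -0.067, 0.42], [-0.061, -0.998, -0.027], [0.421, -0.001, -0.907]]
force: [-0.0, 0.1, -0.5]
width: 0.0768
grip_force: 0.0
[307.71889401 182.44239631] 217 [-0.09273897  0.05622801] 0.07068181137348102
[285.55128205 206.23931624] 234 [0.0144007  0.06297496] 0.0712619670372642
```

View pics/w4.png

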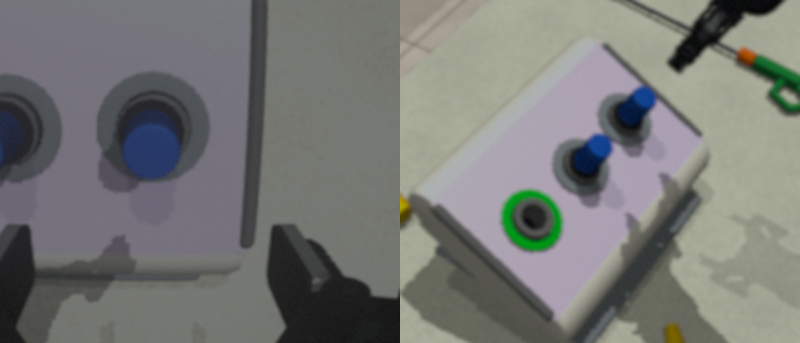

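The plug stands upright in port_3 at (152,150) in the left panel. Its top height matches the undisturbed middle plug (70.7 against 71.3 mm), the green port at (535,218) is open, and the gripper is clear.

```bash
python3 -c "
from bench import *
print(sign_off())"
```

```text
the job is handed in; nothing more can be done
None
```

The green-ringed port (port_1) is free, its blue plug is seated fully home in port_3, the middle plug was left in place, and the job was handed in at about 11.5 s.

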